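# Put the two spanners back in their sloping cradles

## Robot

A 6-joint arm with a two-finger parallel gripper is mounted at the origin on a cart in front of the work surface, level with it; the furniture and walls round the work are solid. World frame = base frame: x ahead of the robot, y to its left, z up, the work surface at z = 0. Lengths are in m, angles in rad, forces in N, time in s.
With the tool pointing down it reaches from about 0.3 to 1 m from the base axis. Payload 5.1 kg.
Tool frame: the origin (TCP) lies between the finger pads; the fingertips stand 11 mm ahead of it and the grasp point (between the pads) lies 8 mm behind it; z points along the fingers, y is the line along which they close (so a half turn about z gives the same grasp; the last joint's range is limited). The gripper opens to 95 mm and grips with 3 to 60 N. Pads are 20 mm wide; open, the fingers measure 119 mm over their backs; the gripper's body (75 mm by 180 mm) begins 59 mm behind the grasp point.
Start: joints at [-1.292, 0.124, 1.65, -0, 1.367, -0.083], TCP at [0.23, -0.608, 0.226] pointing down, gripper open.
Joint ranges: [-2.61, 2.61], [-1.02, 2.33], [0.03, 2.71], [-1.35, 4.49], [0.32, 2.68], [-2.91, 2.91]. Speed limits (rad/s): [2.57, 2.57, 3.14, 3.14, 3.14, 3.14].

## Interface

Orientations are given as a rotation vector (axis times angle).
In Python, from cell import read_state, grab_frame, job_done gives the robot as it stands.
- The arm moves only by the tool step_arm, never from a script. Its argument "series" is a list of rows, each an object of numbers: "ax", "ay", "az": the turn, a rotation vector about the tool's x, y, z each as a share of 120 degrees, from -1 to 1; "dx", "dy", "dz": the shift along the tool's x, y, z each as a share of 10 cm, from -1 to 1; "claw": the opening, from -1 (shut) to 1 (fully open). A call has 1 to 10 rows; each row is the pose to reach, as a shift and turn from the pose commanded when the call began, along the tool's axes at that moment; what a row does not reach only later rows make up. A row lasts 1/10 s, in which the tool goes at most 50 mm and 8.59 degrees, less where a joint would pass 70% of its speed; a pose out of reach is approached as far as the arm can. A call with a number of a shift or a turn outside -1 to 1 is refused whole. A call with a gripper value outside its range is refused whole. The fingers move at their own pace and stop on an object; "squeeze" is the grip in N (left out, the last holds). Time passes only in rows, so rows that repeat a pose let the fingers close. It gives the time, the measured TCP pose, the force, the opening and the grip force at its end, in the units of the state.
- read_state(): the state, without advancing time (a new reading comes with each control period).
- grab_frame(name): name is "scene" or "top" or "wrist"; returns a dict with "img" (400x640x3 uint8, red, green, blue), "fx", "fy", "cx", "cy" (pixels), "rvec" (rotation vector, rad) and "tvec" (3), from world to camera coordinates, as OpenCV has them. Camera axes: x right, y down, z forward; pixel columns grow to the right and rows downward; lengths in m; the calibration is good to about 2 mm. The wrist camera is an equidistant fisheye: a pixel r from the principal point sees the ray r / f radians off the axis. A picture is of the moment at which its call begins. There is no depth.
- job_done(): hands the job in; it is judged then, once.
The state is a dict: "clock": time; "qpos": joint angles; "qd": joint speeds; "joint_torque": joint torques, N m; "ee_pos": TCP position; "eef_rot": TCP orientation; "ft_force": force on the tool from outside, world axes, zero at the start; "torque": the same for the moment, N m; "opening": finger opening in m; "grasp_force": force on a finger pad.
Only numpy, scipy, OpenCV 4.12 (cv2) and the standard library are available. Lean on these libraries where they do the work, as an engineer would, in place of code of your own. Each camera call takes 0.05 s, during which the arm holds its last target. There are 200 camera calls.

## Task

Clear the two loose spanners off the bench: lay each one in the cradle of its own length on the sloping tool rack, the long spanner in the long cradle and the short one in the short cradle, flat on the floor of its pocket between the end walls (either end may point up the slope). Set them down along the slope without dropping or throwing them, let go, and leave the other things where they are.

Things in the scene. Friction and masses are not known exactly. Their poses are not given: they have to be found in the camera images.
- spanner_long: the longer of two plain steel combination spanners: 178 mm long, 27 mm wide at the open jaw, 9 mm thick, flat on the bench. Origin: middle of its length and width, on its underside; x runs from the ring end (-89 mm) to the open jaw (+89 mm), z up. Straight shank 10 mm wide, 7 mm thick (1 to 8 mm above the underside), free to grip from x = -50 to +60 mm
- spanner_short: the shorter of two plain steel combination spanners: 148 mm long, 27 mm wide at the open jaw, 9 mm thick, flat on the bench. Origin: middle of its length and width, on its underside; x runs from the ring end (-74 mm) to the open jaw (+74 mm), z up. Straight shank 10 mm wide, 7 mm thick (1 to 8 mm above the underside), free to grip from x = -50 to +60 mm
- cradle_long: the longer of two grey cradles on the rack, fixed. Pocket 185 mm long, 33 mm wide inside; walls 5 mm thick, 10 mm high: one across each end, side walls along the last 45 mm at each end, none in the middle 95 mm (finger room). Origin: centre of the pocket, on its flat floor. x points up the slope (35 degrees) along the pocket, y across, z square out of the floor
- cradle_short: the shorter of two grey cradles on the rack, fixed. Pocket 155 mm long, 33 mm wide inside; walls 5 mm thick, 10 mm high: one across each end, side walls along the last 40 mm at each end, none in the middle 75 mm (finger room). Origin: centre of the pocket, on its flat floor. x points up the slope (35 degrees) along the pocket, y across, z square out of the floor
- rack: fixed rack of dark steel tube, 140 mm wide, carrying the two cradles side by side, centres 68 mm apart, on rails that slope 35 degrees; either cradle may be the left one. Origin: on the bench under its middle; x level, towards the high side. Cradle floors' centres are 105 mm above the bench, low ends about 50 mm, high ends about 160 mm; nothing stands higher than the cradle walls
- plug_gauge: bystander: steel plug gauge, 108 x 16 x 16 mm, lying loose on the bench between the spanners; x along it. Origin: centre of its underside. To be left where it is
- end_cap: bystander: black plastic end cap, 32 x 17 x 17 mm, lying loose on the bench; x along it. Origin: centre of its underside. To be left where it is

How it is judged:
At the end, for the whole second after the job is handed in: Each spanner lies in the cradle of its own length: its origin within 7 mm of the cradle's along and across the pocket, underside at most 4.5 mm off the floor, lengthwise and flat within 0.08 rad (either end up the slope), at rest and let go (x of spanner_long in the frame of cradle_long between -0.007 and 0.007 m and y of spanner_long in the frame of cradle_long between -0.007 and 0.007 m and z of spanner_long in the frame of cradle_long between -0.003 and 0.0045 m and angle between the x axis of spanner_long and the x axis of cradle_long, either way round below 0.08 rad and angle between the z axis of spanner_long and the z axis of cradle_long, either way round below 0.08 rad and linear speed of each of spanner_long, spanner_short below 0.02 m/s and contact force between the fingers and spanner_long below 0.02 N and x of spanner_short in the frame of cradle_short between -0.007 and 0.007 m and y of spanner_short in the frame of cradle_short between -0.007 and 0.007 m and z of spanner_short in the frame of cradle_short between -0.003 and 0.0045 m and angle between the x axis of spanner_short and the x axis of cradle_short, either way round below 0.08 rad and angle between the z axis of spanner_short and the z axis of cradle_short, either way round below 0.08 rad and contact force between the fingers and spanner_short below 0.02 N); the robot touches nothing.
It fails at once if the long spanner is dropped, thrown or knocked along (faster than 0.35 m/s while the fingers do not touch it) (linear speed of spanner_long above 0.35 m/s and contact force between the fingers and spanner_long below 0.02 N).
It fails at once if the short spanner is dropped, thrown or knocked along (faster than 0.35 m/s while the fingers do not touch it) (linear speed of spanner_short above 0.35 m/s and contact force between the fingers and spanner_short below 0.02 N).
It fails at once if the plug gauge is moved more than 20 mm (distance of plug_gauge from where it was at the start of the episode above 0.02 m).
It fails at once if the end cap is moved more than 20 mm (distance of end_cap from where it was at the start of the episode above 0.02 m).
It also fails if it takes over 56 s, if anything falls off the work surface, if the arm or the gripper's body presses on something with over 40 N, if the wrist force passes 120 N, or if a joint passes its speed limit or range.

## Working session

There is one attempt and no reset: what is moved stays moved. The work goes in short steps, Python scripts to look and compute and a tool call to move; the robot and the scene stay as the last step left them, time stands still between calls to the robot, and variables do not carry over. Pictures are saved under pics/ and viewed, at most 10 in all, crops included, and the job is handed in when it is done.

Besides the shell and the picture viewer there is one more tool, called after ">>>" in YAML: its name, and indented under it one key for each argument. step_arm: Moves the arm, as the interface text tells. Shift numbers are shares of 10 cm and turn numbers shares of 120 degrees, none past 1 either way. Its arguments: {"type":"object","properties":{"series":{"type":"array"},"squeeze":{"type":"number"}},"required":["series"]}

```bash
mkdir -p pics; ls; python3 - <<'E'
from cell import read_state, grab_frame
import cv2,pickle
s=read_state();print(s)
for n in("top","scene"):
    f=grab_frame(n);cv2.imwrite(f"pics/{n}0.png",f["img"][:,:,::-1]);pickle.dump(f,open(f"{n}0.pkl","wb"))
    print(n,{k:f[k] for k in f if k!="img"})
E
```

```text
pics
{'clock': 0.0, 'qpos': array([-1.29160467e+00,  1.24499152e-01,  1.65164694e+00,  9.70479594e-06,
        1.36751228e+00, -8.26086189e-02]), 'qd': array([ 6.13035507e-04,  2.07945025e-03, -1.03249578e-03,  8.97691608e-04,
        1.89368834e-03, -7.23285390e-05]), 'joint_torque': array([-5.27084637e-05, -4.17608070e+01, -3.59930956e+01,  7.74588226e-02,
        4.92606370e-02, -1.35390983e-04]), 'ee_pos': array([ 0.22987338, -0.60733891,  0.22440689]), 'eef_rot': array([-3.08830602e+00, -5.64846875e-01,  3.03371357e-04]), 'ft_force': array([-0.75627599,  0.31372519,  0.01486946]), 'torque': array([0.01799318, 0.04233243, 0.00144744]), 'grasp_force': 0.0, 'opening': 0.09495805001348148}
top {'fx': 462.4691893884025, 'fy': 462.4691893884025, 'cx': 323.2824026496184, 'cy': 197.56405012307616, 'rvec': array([ 2.18056689, -2.11937737,  0.11023385]), 'tvec': array([8.66046097e-05, 4.97911306e-01, 1.28055158e+00])}
scene {'fx': 423.5467743435223, 'fy': 423.5467743435223, 'cx': 322.2607511810062, 'cy': 198.91057892217816, 'rvec': array([ 0.96139728, -2.41931062,  1.07321529]), 'tvec': array([0.36247189, 0.2715325 , 1.05799306])}
```

View pics/top0.png

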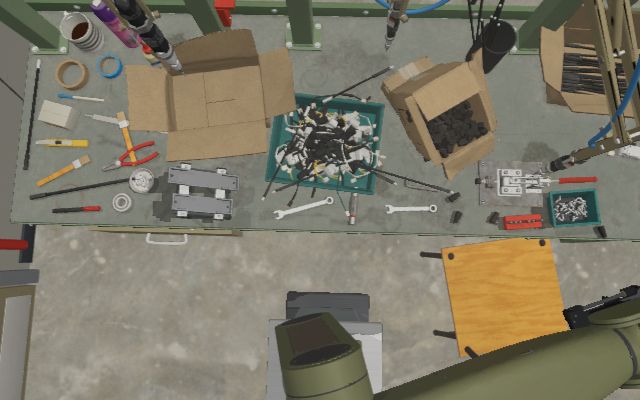

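View pics/scene0.png

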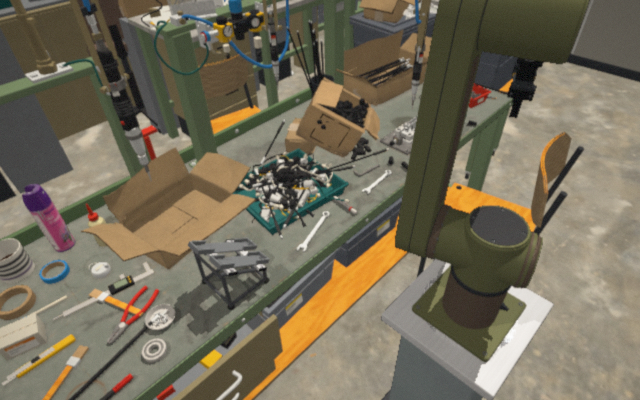

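The top view shows the spanners at about (303,208) and (411,208), the plug gauge at (352,208) and the rack at (203,192). I'll enlarge it and compute rough positions.

```bash
cat > h.py <<'E'
import numpy as np,cv2,pickle
from scipy.spatial.transform import Rotation as R
from cell import read_state, grab_frame
def ray(f,uv,fish=False):
    uv=np.atleast_2d(np.asarray(uv,float))
    x=(uv-[f["cx"],f["cy"]])/[f["fx"],f["fy"]]
    if fish:
        r=np.linalg.norm(x,axis=1,keepdims=True)+1e-12
        d=np.c_[x/r*np.sin(r),np.cos(r)]
    else: d=np.c_[x,np.ones(len(x))]
    M=R.from_rotvec(f["rvec"]).as_matrix()
    return -M.T@f["tvec"],d@M
def onz(f,uv,z,fish=False):
    c,d=ray(f,uv,fish); return c+d*((z-c[2])/d[:,2])[:,None]
def proj(f,P,fish=False):
    p=np.atleast_2d(P)@R.from_rotvec(f["rvec"]).as_matrix().T+f["tvec"]
    if fish:
        n=np.linalg.norm(p[:,:2],axis=1,keepdims=True)
        x=p[:,:2]/(n+1e-12)*np.arctan2(n[:,0],p[:,2])[:,None]
    else: x=p[:,:2]/p[:,2:]
    return x*[f["fx"],f["fy"]]+[f["cx"],f["cy"]]
def load(n): return pickle.load(open(n+".pkl","rb"))
def snap(n,tag):
    f=grab_frame(n);pickle.dump(f,open(tag+".pkl","wb"));return f
E
python3 - <<'E'
from h import *
f=load("top0");c,_=ray(f,[[0,0]]);print("cam",c)
im=f["img"][:,:,::-1]
print(onz(f,[[277,215],[331,200],[387,208],[436,208],[352,208],[447,198],[456,216]],0.005).round(3))
print(onz(f,[[203,192]],0.105).round(3))
a=cv2.resize(im[155:230,150:310],None,fx=5,fy=5,interpolation=cv2.INTER_CUBIC)
b=cv2.resize(im[180:230,260:470],None,fx=800/210,fy=800/210,interpolation=cv2.INTER_CUBIC)
cv2.imwrite("pics/c1.png",np.vstack([a,b]))
E
```

```text
cam [ 0.33978566 -0.0123825   1.33121012]
[[ 0.447  0.147  0.005]
 [ 0.494 -0.008  0.005]
 [ 0.476 -0.169  0.005]
 [ 0.479 -0.309  0.005]
 [ 0.473 -0.069  0.005]
 [ 0.509 -0.341  0.005]
 [ 0.458 -0.366  0.005]]
[[0.495 0.336 0.105]]
```

View pics/c1.png

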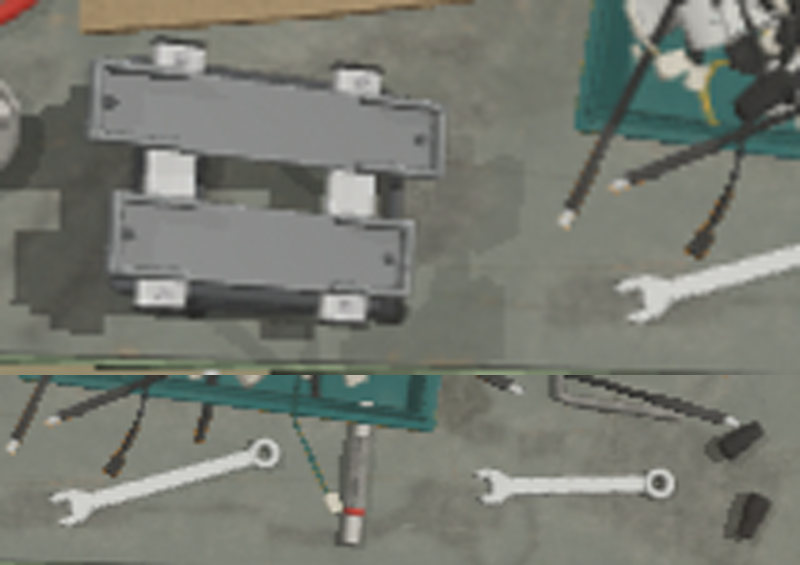

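Top view crop: the long cradle is farther from the robot and the short one nearer, with the left (+y) ends looking larger, so probably high. The left spanner is the long one (jaw ~(72,505), ring ~(265,452)) and the right one is short (jaw ~(490,487), ring ~(660,483)). The plug gauge is at (352,480). Next I'll move over the short spanner for wrist views.

>>> step_arm:
  series:
    - {"dx": 0.3,"dy": -0.2,"az": -0.07}
    - {"dx": 0.6,"dy": -0.4,"az": -0.14}
    - {"dx": 0.9,"dy": -0.65,"az": -0.21}
    - {"dx": 0.9,"dy": -0.65,"az": -0.28}
    - {"dx": 0.9,"dy": -0.65,"az": -0.35}
    - {"dx": 0.9,"dy": -0.65,"az": -0.42}
    - {"dx": 0.9,"dy": -0.65,"az": -0.49}
    - {"dx": 0.9,"dy": -0.65,"az": -0.56}
    - {"dx": 0.9,"dy": -0.65,"az": -0.5773}
    - {"dx": 0.9,"dy": -0.65,"az": -0.5773}

```text
invalid input at $.series[0]: expected keys ax, ay, az, dx, dy, dz, claw
```

>>> step_arm:
  series:
    - {"dx": 0.4,"dy": 0.27}
    - {"dx": 0.8,"dy": 0.53}
    - {"dx": 0.9,"dy": 0.6}

```text
invalid input at $.series[0]: expected keys ax, ay, az, dx, dy, dz, claw
```

>>> step_arm:
  series:
    - {"dx": 0.4,"dy": 0.27}
    - {"dx": 0.8,"dy": 0.53}
    - {"dx": 0.9,"dy": 0.6}

```text
invalid input at $.series[0]: expected keys ax, ay, az, dx, dy, dz, claw
```

>>> step_arm:
  series:
    - {"dx": 0.4,"dy": 0.27}
    - {"dx": 0.8,"dy": 0.53}
    - {"dx": 0.9,"dy": 0.6}
    - {"dx": 0.9,"dy": 0.6}
    - {"dx": 0.9,"dy": 0.6}

```text
invalid input at $.series[0]: expected keys ax, ay, az, dx, dy, dz, claw
```

```bash
python3 - <<'E'
from h import *
s=read_state();print(s["ee_pos"],R.from_rotvec(s["eef_rot"]).as_matrix().round(4),s["qpos"].round(2))
f=snap("wrist","w1");cv2.imwrite("pics/w1.png",f["img"][:,:,::-1])
c,_=ray(f,[[0,0]]);print(c,f["fx"],f["cx"],f["cy"])
E
```

```text
[ 0.22987756 -0.60739067  0.22451286] [[ 9.353e-01  3.540e-01 -5.000e-04]
 [ 3.540e-01 -9.353e-01  1.800e-03]
 [ 1.000e-04 -1.900e-03 -1.000e+00]] [-1.29  0.12  1.65 -0.    1.37 -0.08]
[ 0.30127543 -0.58139525  0.38416731] 309.70691628693146 318.16108134811435 197.70470145873827
```

View pics/w1.png

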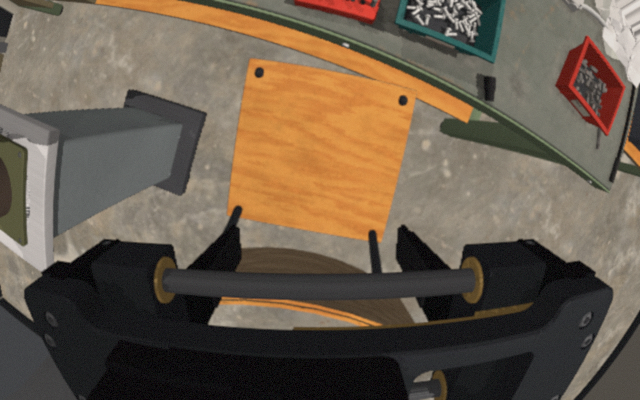

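The move calls were refused because each row needs all seven keys, so the arm hasn't moved. The wrist view shows only the stool and the bench edge from the start pose. I'll resend them complete.

>>> step_arm:
  series:
    - {"dx": 0.3,"dy": -0.2,"dz": 0,"ax": 0,"ay": 0,"az": -0.07,"claw": 1}
    - {"dx": 0.6,"dy": -0.4,"dz": 0,"ax": 0,"ay": 0,"az": -0.14,"claw": 1}
    - {"dx": 0.9,"dy": -0.65,"dz": 0,"ax": 0,"ay": 0,"az": -0.21,"claw": 1}
    - {"dx": 0.9,"dy": -0.65,"dz": 0,"ax": 0,"ay": 0,"az": -0.28,"claw": 1}
    - {"dx": 0.9,"dy": -0.65,"dz": 0,"ax": 0,"ay": 0,"az": -0.35,"claw": 1}
    - {"dx": 0.9,"dy": -0.65,"dz": 0,"ax": 0,"ay": 0,"az": -0.42,"claw": 1}
    - {"dx": 0.9,"dy": -0.65,"dz": 0,"ax": 0,"ay": 0,"az": -0.49,"claw": 1}
    - {"dx": 0.9,"dy": -0.65,"dz": 0,"ax": 0,"ay": 0,"az": -0.56,"claw": 1}
    - {"dx": 0.9,"dy": -0.65,"dz": 0,"ax": 0,"ay": 0,"az": -0.5773,"claw": 1}
    - {"dx": 0.9,"dy": -0.65,"dz": 0,"ax": 0,"ay": 0,"az": -0.5773,"claw": 1}

```text
clock: 1.15
ee_pos: [0.2911, -0.5151, 0.2252]
eef_rot: [-2.221, -2.221, -0.0]
ft_force: [-0.3, 0.3, -0.3]
opening: 0.0952
grasp_force: 0.0
```

>>> step_arm:
  series:
    - {"dx": 0.35,"dy": 0.23,"dz": 0,"ax": 0,"ay": 0,"az": 0,"claw": 1}
    - {"dx": 0.7,"dy": 0.46,"dz": 0,"ax": 0,"ay": 0,"az": 0,"claw": 1}
    - {"dx": 0.9,"dy": 0.6,"dz": 0,"ax": 0,"ay": 0,"az": 0,"claw": 1}

```text
clock: 1.45
ee_pos: [0.352, -0.4233, 0.2253]
eef_rot: [-2.221, -2.221, -0.001]
ft_force: [-0.3, -0.9, 0.5]
opening: 0.0953
grasp_force: 0.0
```

>>> step_arm:
  series:
    - {"dx": 0.35,"dy": 0.23,"dz": 0,"ax": 0,"ay": 0,"az": 0,"claw": 1}
    - {"dx": 0.7,"dy": 0.46,"dz": 0,"ax": 0,"ay": 0,"az": 0,"claw": 1}
    - {"dx": 0.9,"dy": 0.6,"dz": 0,"ax": 0,"ay": 0,"az": 0,"claw": 1}
    - {"dx": 0.9,"dy": 0.6,"dz": 0,"ax": 0,"ay": 0,"az": 0,"claw": 1}
    - {"dx": 0.9,"dy": 0.6,"dz": 0,"ax": 0,"ay": 0,"az": 0,"claw": 1}

```text
clock: 1.95
ee_pos: [0.4112, -0.3351, 0.2256]
eef_rot: [2.221, 2.222, -0.001]
ft_force: [-0.4, 0.1, -0.7]
opening: 0.095
grasp_force: 0.0
```

```bash
python3 - <<'E'
from h import *
s=read_state();print(s["ee_pos"],R.from_rotvec(s["eef_rot"]).as_matrix().round(4),s["qpos"].round(2))
f=snap("wrist","w1");cv2.imwrite("pics/w1b.png",f["img"][:,:,::-1])
E
```

```text
[ 0.41122487 -0.33513996  0.22557069] [[-7.e-04  1.e+00 -4.e-04]
 [ 1.e+00  7.e-04 -4.e-04]
 [-4.e-04 -4.e-04 -1.e+00]] [-0.78 -0.14  1.92 -0.    1.37 -0.79]
```

View pics/w1b.png

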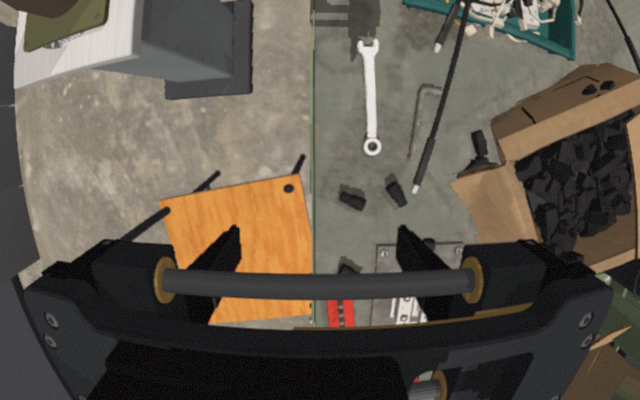

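Wrist view: the short spanner is clearly in sight, jaw at (370,45) and ring at (372,146), with dark caps at (352,200) and (397,190). Measuring it.

```bash
cat >> h.py <<'E'
def spanner(f,seed,L,fish=True,z=0.008,thr=170):
    """ends, centre (origin) and jaw direction of a bright spanner near pixel seed"""
    g=f["img"].astype(int);m=((g.min(2)>thr)&(g.max(2)-g.min(2)<30)).astype(np.uint8)
    n,lab,st,ce=cv2.connectedComponentsWithStats(m)
    ys,xs=np.nonzero(lab);i=np.argmin((xs-seed[0])**2+(ys-seed[1])**2);k=lab[ys[i],xs[i]]
    v,u=np.nonzero(lab==k);P=onz(f,np.c_[u,v].astype(float),z,fish)[:,:2]
    c=P.mean(0);d=np.linalg.svd(P-c,full_matrices=False)[2][0];n_=np.array([-d[1],d[0]])
    t=(P-c)@d;w=(P-c)@n_
    # shank line only
    s=abs(t-(t.max()+t.min())/2)<0.25*L
    a=np.polyfit(t[s],w[s],1);d2=d+a[0]*n_;d2/=np.linalg.norm(d2);p0=c+a[1]*n_
    t=(P-p0)@d2;mid=p0+d2*(t.max()+t.min())/2
    # jaw end is the wider one
    we=[np.ptp(((P-p0)@np.array([-d2[1],d2[0]]))[(e*(t-(t.max()+t.min())/2)>0.3*L)]) for e in(1,-1)]
    if we[1]>we[0]: d2=-d2
    print("px",len(u),"len",np.ptp(t).round(4),"widths",np.round(we,4),"mid",mid.round(4),"jawdir deg",np.degrees(np.arctan2(d2[1],d2[0])).round(2))
    return mid,d2
E
python3 - <<'E'
from h import *
f=load("w1");spanner(f,(370,95),.148)
t=load("top0");spanner(t,(411,208),.148,False);spanner(t,(300,208),.178,False,thr=150)
E
```

```text
px 1111 len 0.1436 widths [0.0202 0.025 ] mid [ 0.475  -0.2373] jawdir deg 92.97
px 168 len 0.12 widths [0.0058 0.0202] mid [ 0.4755 -0.2261] jawdir deg 91.69
px 275 len 0.1744 widths [0.0199 0.0239] mid [0.4708 0.0718] jawdir deg 107.37
```

>>> step_arm:
  series:
    - {"dx": 0.35,"dy": 0.23,"dz": 0.35,"ax": 0,"ay": 0,"az": -0.02,"claw": 0}
    - {"dx": 0.7,"dy": 0.46,"dz": 0.7,"ax": 0,"ay": 0,"az": -0.025,"claw": 0}
    - {"dx": 0.98,"dy": 0.64,"dz": 1,"ax": 0,"ay": 0,"az": -0.025,"claw": 0}
    - {"dx": 0.98,"dy": 0.64,"dz": 1,"ax": 0,"ay": 0,"az": -0.025,"claw": 0}

```text
clock: 2.4
ee_pos: [0.4731, -0.2341, 0.1202]
eef_rot: [-2.154, -2.274, 0.002]
ft_force: [0.0, 0.7, -0.3]
opening: 0.0684
grasp_force: 0.0
```

>>> step_arm:
  series:
    - {"dx": 0,"dy": 0,"dz": 0.25,"ax": 0,"ay": 0,"az": 0,"claw": 0}
    - {"dx": 0,"dy": 0,"dz": 0.5,"ax": 0,"ay": 0,"az": 0,"claw": 0}
    - {"dx": 0,"dy": 0,"dz": 0.75,"ax": 0,"ay": 0,"az": 0,"claw": 0}
    - {"dx": 0,"dy": 0,"dz": 0.85,"ax": 0,"ay": 0,"az": 0,"claw": 0}
    - {"dx": 0,"dy": 0,"dz": 0.85,"ax": 0,"ay": 0,"az": 0,"claw": 0}

```text
clock: 2.9
ee_pos: [0.474, -0.2379, 0.0396]
eef_rot: [-2.163, -2.275, 0.001]
ft_force: [-0.2, -0.0, 0.9]
opening: 0.0476
grasp_force: 0.0
```

```bash
python3 - <<'E'
from h import *
s=read_state();print(s["ee_pos"],R.from_rotvec(s["eef_rot"]).as_matrix().round(4),s["ft_force"])
f=snap("wrist","w2");cv2.imwrite("pics/w2.png",f["img"][:,:,::-1])
E
```

```text
[ 0.47396171 -0.23792671  0.03955739] [[-0.0507  0.9987 -0.0024]
 [ 0.9987  0.0507  0.0012]
 [ 0.0013 -0.0024 -1.    ]] [-0.20824532 -0.03455935  0.90501864]
```

View pics/w2.png

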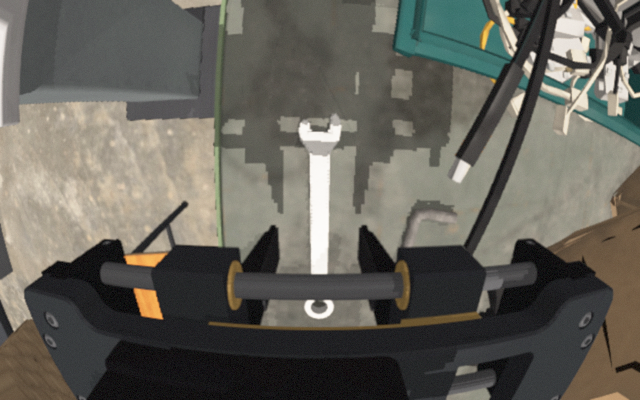

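The spanner lies centred between the fingers: shank at column 319, jaw tip at row ~122, ring at (319,307). I'll check the mid position along it from the two ends.

```bash
python3 - <<'E'
from h import *
f=load("w2");g=f["img"].astype(int);m=(g.min(2)>150)&(g.max(2)-g.min(2)<30)
for c in (305,312,319,326,334):
    v=np.nonzero(m[100:330,c])[0]+100;print(c,v.min(),v.max())
print(onz(f,[[305,122],[334,122],[319,307],[319,319],[319,200]],0.008,True).round(4))
E
```

```text
305 121 311
312 132 317
319 132 318
326 132 317
334 115 145
[[ 0.4629 -0.1685  0.008 ]
 [ 0.4807 -0.1676  0.008 ]
 [ 0.4783 -0.3003  0.008 ]
 [ 0.4789 -0.3119  0.008 ]
 [ 0.474  -0.2176  0.008 ]]
```

>>> step_arm:
  series:
    - {"dx": 0,"dy": 0,"dz": 0.13,"ax": 0,"ay": 0,"az": 0,"claw": 0}
    - {"dx": 0,"dy": 0,"dz": 0.26,"ax": 0,"ay": 0,"az": 0,"claw": 0}
    - {"dx": 0,"dy": 0,"dz": 0.26,"ax": 0,"ay": 0,"az": 0,"claw": 0}
    - {"dx": 0,"dy": 0,"dz": 0.26,"ax": 0,"ay": 0,"az": 0,"claw": -1}
    - {"dx": 0,"dy": 0,"dz": 0.26,"ax": 0,"ay": 0,"az": 0,"claw": -1}
    - {"dx": 0,"dy": 0,"dz": 0.26,"ax": 0,"ay": 0,"az": 0,"claw": -1}
    - {"dx": 0,"dy": 0,"dz": 0.26,"ax": 0,"ay": 0,"az": 0,"claw": -1}
    - {"dx": 0,"dy": 0,"dz": 0.26,"ax": 0,"ay": 0,"az": 0,"claw": -1}
    - {"dx": 0,"dy": 0,"dz": 0.26,"ax": 0,"ay": 0,"az": 0,"claw": -1}
    - {"dx": 0,"dy": 0,"dz": 0.26,"ax": 0,"ay": 0,"az": 0,"claw": -1}
  squeeze: 40

```text
clock: 3.95
ee_pos: [0.4753, -0.2373, 0.0149]
eef_rot: [2.162, 2.279, 0.0]
ft_force: [-0.5, -0.1, 2.5]
opening: 0.0095
grasp_force: 40.0
```

>>> step_arm:
  series:
    - {"dx": 0,"dy": 0,"dz": -0.15,"ax": 0,"ay": 0,"az": 0,"claw": -1}
    - {"dx": 0,"dy": 0,"dz": -0.4,"ax": 0,"ay": 0,"az": 0,"claw": -1}
    - {"dx": 0,"dy": 0,"dz": -0.7,"ax": 0,"ay": 0,"az": 0,"claw": -1}
    - {"dx": 0,"dy": 0,"dz": -1,"ax": 0,"ay": 0,"az": 0,"claw": -1}

```text
clock: 4.35
ee_pos: [0.475, -0.2371, 0.1164]
eef_rot: [-2.162, -2.279, -0.0]
ft_force: [0.2, 0.2, -0.5]
opening: 0.0097
grasp_force: 40.0
```

>>> step_arm:
  series:
    - {"dx": 0.15,"dy": 0,"dz": -0.3,"ax": 0,"ay": 0,"az": 0,"claw": -1}
    - {"dx": 0.4,"dy": 0.02,"dz": -0.6,"ax": 0,"ay": 0,"az": 0,"claw": -1}
    - {"dx": 0.7,"dy": 0.04,"dz": -0.9,"ax": 0,"ay": 0,"az": 0,"claw": -1}
    - {"dx": 1,"dy": 0.05,"dz": -1,"ax": 0,"ay": 0,"az": 0,"claw": -1}

```text
clock: 4.75
ee_pos: [0.4764, -0.1369, 0.2199]
eef_rot: [2.159, 2.273, 0.004]
ft_force: [0.2, 0.4, -1.3]
opening: 0.0093
grasp_force: 40.0
```

>>> step_arm:
  series:
    - {"dx": 0.3,"dy": 0.02,"dz": -0.15,"ax": 0,"ay": 0,"az": 0,"claw": -1}
    - {"dx": 0.6,"dy": 0.03,"dz": -0.3,"ax": 0,"ay": 0,"az": 0,"claw": -1}
    - {"dx": 1,"dy": 0.05,"dz": -0.4,"ax": 0,"ay": 0,"az": 0,"claw": -1}

```text
clock: 5.05
ee_pos: [0.4747, -0.0364, 0.2571]
eef_rot: [2.162, 2.275, 0.002]
ft_force: [0.0, -0.7, -0.5]
opening: 0.0096
grasp_force: 40.0
```

>>> step_arm:
  series:
    - {"dx": 0.35,"dy": 0.02,"dz": 0,"ax": 0,"ay": 0,"az": 0,"claw": -1}
    - {"dx": 0.7,"dy": 0.03,"dz": 0,"ax": 0,"ay": 0,"az": 0,"claw": -1}
    - {"dx": 1,"dy": 0.05,"dz": 0,"ax": 0,"ay": 0,"az": 0,"claw": -1}

```text
clock: 5.35
ee_pos: [0.474, 0.0648, 0.2559]
eef_rot: [2.161, 2.279, 0.002]
ft_force: [-0.0, 0.1, -0.4]
opening: 0.0095
grasp_force: 40.0
```

>>> step_arm:
  series:
    - {"dx": 0.35,"dy": 0.02,"dz": 0,"ax": 0,"ay": 0,"az": 0,"claw": -1}
    - {"dx": 0.7,"dy": 0.03,"dz": 0,"ax": 0,"ay": 0,"az": 0,"claw": -1}
    - {"dx": 1,"dy": 0.05,"dz": 0,"ax": 0,"ay": 0,"az": 0,"claw": -1}
    - {"dx": 1,"dy": 0.05,"dz": 0,"ax": 0,"ay": 0,"az": 0,"claw": -1}
    - {"dx": 1,"dy": 0.05,"dz": 0,"ax": 0,"ay": 0,"az": 0,"claw": -1}

```text
clock: 5.85
ee_pos: [0.4739, 0.1634, 0.2553]
eef_rot: [2.16, 2.28, 0.0]
ft_force: [-0.3, 0.4, -0.2]
opening: 0.0097
grasp_force: 40.0
```

```bash
python3 - <<'E'
from h import *
s=read_state();print(s["ee_pos"],R.from_rotvec(s["eef_rot"]).as_matrix().round(4),s["ft_force"],s["opening"],s["qpos"].round(2))
f=snap("wrist","w3");cv2.imwrite("pics/w3.png",f["img"][:,:,::-1]);print(ray(f,[[0,0]])[0])
E
```

```text
[0.4739427  0.16340876 0.25528347] [[-5.390e-02  9.985e-01  5.000e-04]
 [ 9.985e-01  5.390e-02 -5.000e-04]
 [-5.000e-04  5.000e-04 -1.000e+00]] [-0.34712834  0.36245675 -0.18207833] 0.009671854957887827 [ 0.23 -0.23  1.94 -0.    1.43  0.17]
[0.4706743  0.23830994 0.41486652]
```

View pics/w3.png

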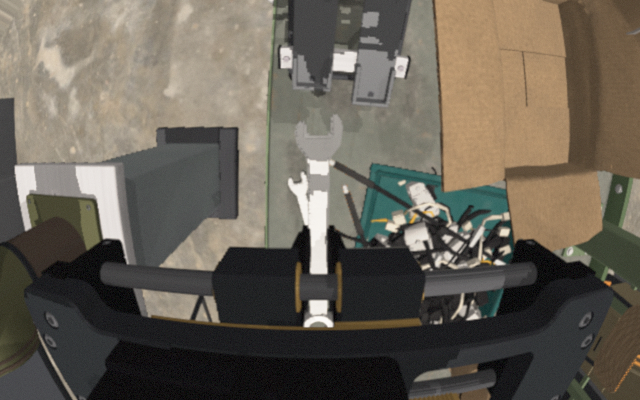

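The low ends of both cradles show at the top edge, short at (313,85) and long at (373,100), and the short spanner is held straight. I'll move on and up to see the whole rack.

>>> step_arm:
  series:
    - {"dx": 0.3,"dy": -0.25,"dz": -0.25,"ax": 0,"ay": 0,"az": 0,"claw": -1}
    - {"dx": 0.6,"dy": -0.5,"dz": -0.5,"ax": 0,"ay": 0,"az": 0,"claw": -1}
    - {"dx": 0.8,"dy": -0.7,"dz": -0.8,"ax": 0,"ay": 0,"az": 0,"claw": -1}
    - {"dx": 0.8,"dy": -0.7,"dz": -0.8,"ax": 0,"ay": 0,"az": 0,"claw": -1}
    - {"dx": 0.8,"dy": -0.7,"dz": -0.8,"ax": 0,"ay": 0,"az": 0,"claw": -1}

```text
clock: 6.4
ee_pos: [0.4004, 0.2388, 0.3356]
eef_rot: [2.162, 2.277, 0.003]
ft_force: [-0.5, -0.0, -0.5]
opening: 0.0094
grasp_force: 40.0
```

```bash
python3 - <<'E'
from h import *
s=read_state();print(s["ee_pos"],R.from_rotvec(s["eef_rot"]).as_matrix().round(4),s["opening"])
f=snap("wrist","w4");print(ray(f,[[0,0]])[0])
cv2.imwrite("pics/w4.png",cv2.resize(f["img"][0:240,280:520,::-1],None,fx=2.5,fy=2.5,interpolation=cv2.INTER_CUBIC))
E
```

```text
[0.40044823 0.23877336 0.33555475] [[-5.190e-02  9.986e-01  2.300e-03]
 [ 9.987e-01  5.190e-02  3.000e-04]
 [ 2.000e-04  2.300e-03 -1.000e+00]] 0.009360941620140445
[0.39702144 0.31356221 0.49522692]
```

View pics/w4.png

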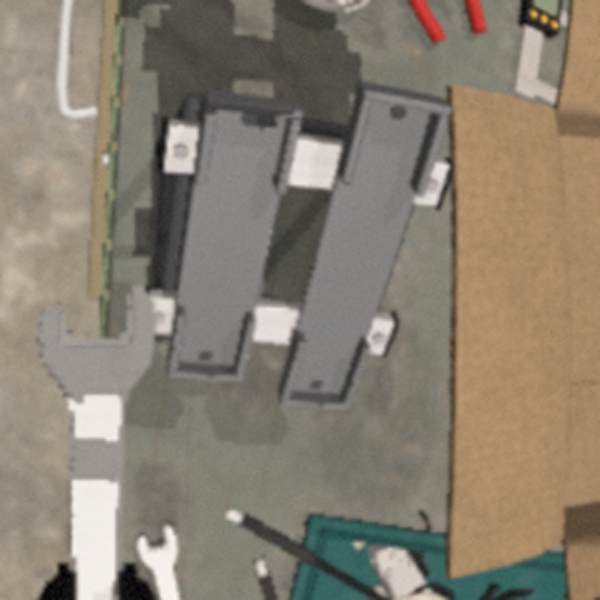

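All of both cradles is in view: the long cradle's outer corners (crop px) are (363,88),(450,106),(350,406),(283,402) and the short's (205,97),(300,107),(241,379),(170,376). Casting rays onto the wall-top heights.

```bash
cat > rack.py <<'E'
from h import *
s,c=np.sin(np.radians(35)),np.cos(np.radians(35))
def cradle(f,px,L,fish=True):
    h=L/2+.005; zh=.105+h*s+.01*c; zl=.105-h*s+.01*c
    A=onz(f,px[:2],zh,fish);B=onz(f,px[2:],zl,fish)
    H,Lo=A.mean(0),B.mean(0);d=(H-Lo)[:2];n=np.linalg.norm(d)
    u=d/n; O=(H+Lo)[:2]/2+.01*s*u   # wall-top centre -> floor centre
    w=[np.linalg.norm(A[0]-A[1]),np.linalg.norm(B[0]-B[1])]
    print("horiz len",n.round(4),"exp",(2*h*c).round(4),"widths",np.round(w,4),"origin",O.round(4),"yaw",np.degrees(np.arctan2(u[1],u[0])).round(2))
    return O,u
E
python3 - <<'E'
from rack import *
f=load("w4");o=np.array([280,0])
l=np.array([[363,88],[450,106],[350,406],[283,402]])/2.5+o
k=np.array([[205,97],[300,107],[241,379],[170,376]])/2.5+o
a,ua=cradle(f,l,.185);b,ub=cradle(f,k,.155);print(np.linalg.norm(a-b))
t=load("top0");o=np.array([150,155])
l=np.array([[93,62],[90,135],[438,176],[443,103]])/5+o
k=np.array([[115,193],[108,270],[407,296],[413,223]])/5+o
cradle(t,l,.185,False);cradle(t,k,.155,False)
E
```

```text
horiz len 0.1573 exp 0.1597 widths [0.0425 0.0417] origin [0.5302 0.3382] yaw 90.5
horiz len 0.1345 exp 0.1352 widths [0.0422 0.0404] origin [0.4616 0.3386] yaw 90.35
0.06867648067800976
horiz len 0.1571 exp 0.1597 widths [0.0379 0.0413] origin [0.5291 0.3373] yaw 90.08
horiz len 0.1335 exp 0.1352 widths [0.0398 0.0405] origin [0.4612 0.337 ] yaw 89.52
```

```bash
python3 - <<'E'
from h import *
s=read_state();M=R.from_rotvec(s["eef_rot"]).as_matrix();p=s["ee_pos"]
f=load("w4");g=f["img"].astype(int)
px=np.array([[45,306],[60,310],[138,290],[150,300],[120,420],[72,420]])/2.5+[280,0]
P=onz(f,px,p[2]-.0149+.0085,True);print(((P-p)@M).round(4))
E
```

```text
[[ 0.0707 -0.01    0.0064]
 [ 0.0698 -0.0068  0.0064]
 [ 0.0742  0.0099  0.0063]
 [ 0.0721  0.0125  0.0063]
 [ 0.0457  0.0062  0.0064]
 [ 0.0457 -0.0043  0.0064]]
```

```bash
cat >> rack.py <<'E'
def goal(O,yaw,off,back=0,grip=.0149,along=0,across=0):
    y=np.radians(yaw);u=np.array([np.cos(y),np.sin(y),0]);x=np.r_[u[:2]*c,s];n=np.r_[-u[:2]*s,c]
    z=-n;M=np.c_[x,np.cross(z,x),z]
    return np.r_[O,.105]+n*(grip+off)+x*along+M[:,1]*across,M
def rel(p,M):
    S=read_state();M0=R.from_rotvec(S["eef_rot"]).as_matrix()
    d=M0.T@(p-S["ee_pos"])/.1;r=R.from_matrix(M0.T@M).as_rotvec()/np.radians(120)
    print("d",d.round(3),"a",r.round(4),"rows rot",np.linalg.norm(r)*120/8.59)
SH=np.array([.4615,.3383]);LO=np.array([.5300,.3380]);YAW=90.3
E
python3 - <<'E'
from rack import *
p,M=goal(SH,YAW,.06);print(p);rel(p,M)
E
```

```text
[0.46172494 0.29533971 0.16635449]
d [0.539 0.643 1.677] a [-0.0068  0.292   0.0212] rows rot 4.090288486278675
```

>>> step_arm:
  series:
    - {"dx": 0.15,"dy": 0.2,"dz": 0.15,"ax": -0.0017,"ay": 0.06,"az": 0.005,"claw": -1}
    - {"dx": 0.3,"dy": 0.4,"dz": 0.3,"ax": -0.0034,"ay": 0.12,"az": 0.01,"claw": -1}
    - {"dx": 0.45,"dy": 0.6,"dz": 0.45,"ax": -0.005,"ay": 0.18,"az": 0.015,"claw": -1}
    - {"dx": 0.54,"dy": 0.64,"dz": 0.6,"ax": -0.006,"ay": 0.24,"az": 0.02,"claw": -1}
    - {"dx": 0.54,"dy": 0.64,"dz": 0.7,"ax": -0.0068,"ay": 0.292,"az": 0.0212,"claw": -1}
    - {"dx": 0.54,"dy": 0.64,"dz": 0.7,"ax": -0.0068,"ay": 0.292,"az": 0.0212,"claw": -1}
    - {"dx": 0.54,"dy": 0.64,"dz": 0.7,"ax": -0.0068,"ay": 0.292,"az": 0.0212,"claw": -1}

```text
clock: 7.15
ee_pos: [0.4614, 0.2952, 0.263]
eef_rot: [-1.87, -1.875, -0.585]
ft_force: [0.2, -0.9, 0.3]
opening: 0.0094
grasp_force: 40.0
```

```bash
python3 - <<'E'
from rack import *
S=read_state();print(S["ee_pos"],S["qpos"].round(2))
p,M=goal(SH,YAW,.04);rel(p,M)
E
```

```text
[0.46136093 0.29519324 0.26301213] [ 0.17 -0.25  2.03  0.62  1.31  0.02]
d [-0.551  0.007  0.994] a [-0.0007  0.0009 -0.0014] rows rot 0.024417933795646166
```

>>> step_arm:
  series:
    - {"dx": -0.2,"dy": 0,"dz": 0.3,"ax": 0,"ay": 0,"az": 0,"claw": -1}
    - {"dx": -0.4,"dy": 0,"dz": 0.6,"ax": 0,"ay": 0,"az": 0,"claw": -1}
    - {"dx": -0.55,"dy": 0.006,"dz": 0.9,"ax": 0,"ay": 0,"az": 0,"claw": -1}
    - {"dx": -0.55,"dy": 0.006,"dz": 0.99,"ax": 0,"ay": 0,"az": 0,"claw": -1}
    - {"dx": -0.55,"dy": 0.006,"dz": 0.99,"ax": 0,"ay": 0,"az": 0,"claw": -1}

```text
clock: 7.65
ee_pos: [0.4614, 0.3094, 0.1521]
eef_rot: [-1.864, -1.878, -0.587]
ft_force: [0.0, -0.0, 0.7]
opening: 0.0093
grasp_force: 40.0
```

>>> step_arm:
  series:
    - {"dx": 0,"dy": 0,"dz": 0.1,"ax": 0,"ay": 0,"az": 0,"claw": -1}
    - {"dx": 0,"dy": 0,"dz": 0.2,"ax": 0,"ay": 0,"az": 0,"claw": -1}
    - {"dx": 0,"dy": 0,"dz": 0.25,"ax": 0,"ay": 0,"az": 0,"claw": -1}
    - {"dx": 0,"dy": 0,"dz": 0.25,"ax": 0,"ay": 0,"az": 0,"claw": -1}
    - {"dx": 0,"dy": 0,"dz": 0.25,"ax": 0,"ay": 0,"az": 0,"claw": -1}

```text
clock: 8.15
ee_pos: [0.4617, 0.3231, 0.1318]
eef_rot: [-1.865, -1.878, -0.589]
ft_force: [0.1, 0.5, -0.4]
opening: 0.0094
grasp_force: 40.0
```

```bash
python3 - <<'E'
from rack import *
S=read_state();print(S["ee_pos"],S["ft_force"])
p,M=goal(SH,YAW,0);rel(p,M)
f=snap("wrist","w5")
cv2.imwrite("pics/w5.png",cv2.resize(f["img"][70:340,210:470,::-1],None,fx=2.2,fy=2.2,interpolation=cv2.INTER_CUBIC))
E
```

```text
[0.46169851 0.32307204 0.13181133] [ 0.07803398  0.53282772 -0.3616632 ]
d [-0.029 -0.001  0.158] a [-0.0002 -0.0004  0.0007] rows rot 0.012250323330298928
```

View pics/w5.png

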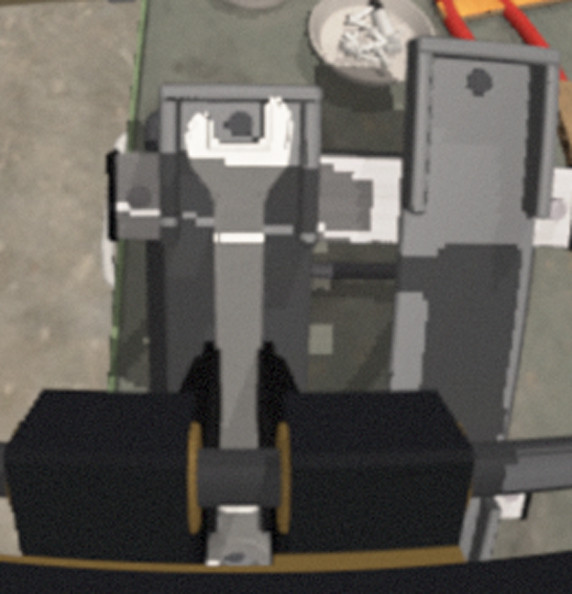

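The jaw (crop columns 185–294) sits centred between the side walls (181–304), with the end wall inner edge at about row 101. I'll quantify along and across before lowering.

```bash
python3 - <<'E'
from rack import *
f=load("w5");S=read_state();M=R.from_rotvec(S["eef_rot"]).as_matrix();p=S["ee_pos"]
C,d=ray(f,np.array([[242,101],[181,150],[306,150],[163,90],[320,88],[240,86]])/2.2+[210,70],True)
Ct=(C-p)@M;dt=d@M;z=.0149+.0158-.010
print("walltop",(Ct+dt*((z-Ct[2])/dt[:,2])[:,None]).round(4))
C,d=ray(f,np.array([[200,108],[280,97],[185,130],[294,130],[217,300],[264,300]])/2.2+[210,70],True)
dt=d@M;z=.0149-.0085
print("spanner",(Ct+dt*((z-Ct[2])/dt[:,2])[:,None]).round(4))
E
```

```text
walltop [[ 0.0741  0.0016  0.0207]
 [ 0.0612 -0.0145  0.0207]
 [ 0.0612  0.0186  0.0207]
 [ 0.0772 -0.0191  0.0207]
 [ 0.0778  0.0221  0.0207]
 [ 0.0781  0.0011  0.0207]]
spanner [[ 0.0725 -0.0086  0.0064]
 [ 0.0752  0.0107  0.0064]
 [ 0.0672 -0.0122  0.0064]
 [ 0.0672  0.0142  0.0064]
 [ 0.0242 -0.0048  0.0064]
 [ 0.0242  0.0072  0.0064]]
```

>>> step_arm:
  series:
    - {"dx": -0.035,"dy": 0.007,"dz": 0.03,"ax": 0,"ay": 0,"az": 0,"claw": -1}
    - {"dx": -0.035,"dy": 0.007,"dz": 0.06,"ax": 0,"ay": 0,"az": 0,"claw": -1}
    - {"dx": -0.035,"dy": 0.007,"dz": 0.09,"ax": 0,"ay": 0,"az": 0,"claw": -1}
    - {"dx": -0.035,"dy": 0.007,"dz": 0.12,"ax": 0,"ay": 0,"az": 0,"claw": -1}
    - {"dx": -0.035,"dy": 0.007,"dz": 0.14,"ax": 0,"ay": 0,"az": 0,"claw": -1}
    - {"dx": -0.035,"dy": 0.007,"dz": 0.15,"ax": 0,"ay": 0,"az": 0,"claw": -1}
    - {"dx": -0.035,"dy": 0.007,"dz": 0.15,"ax": 0,"ay": 0,"az": 0,"claw": -1}

```text
clock: 8.9
ee_pos: [0.4623, 0.3287, 0.1172]
eef_rot: [-1.865, -1.878, -0.589]
ft_force: [0.2, -0.4, 0.1]
opening: 0.0093
grasp_force: 40.0
```

```bash
python3 - <<'E'
from rack import *
S=read_state();print(S["ee_pos"],S["ft_force"],S["torque"])
p,M=goal(SH,YAW,0);rel(p,M)
E
```

```text
[0.46227371 0.32874678 0.11721442] [ 0.24667511 -0.44776589  0.1177147 ] [-0.35309852 -0.12324602  0.00363005]
d [ 0.008 -0.007  0.006] a [-0.0004 -0.0004  0.0006] rows rot 0.01115396439782172
```

>>> step_arm:
  series:
    - {"dx": 0,"dy": 0,"dz": 0.005,"ax": 0,"ay": 0,"az": 0,"claw": -1}
    - {"dx": 0,"dy": 0,"dz": 0.01,"ax": 0,"ay": 0,"az": 0,"claw": -1}
    - {"dx": 0,"dy": 0,"dz": 0.01,"ax": 0,"ay": 0,"az": 0,"claw": -1}

```text
clock: 9.2
ee_pos: [0.4624, 0.329, 0.1171]
eef_rot: [-1.864, -1.878, -0.589]
ft_force: [-2.6, -5.1, 5.5]
opening: 0.0092
grasp_force: 40.0
```

>>> step_arm:
  series:
    - {"dx": 0,"dy": 0,"dz": 0.005,"ax": 0,"ay": 0,"az": 0,"claw": -0.75}
    - {"dx": 0,"dy": 0,"dz": 0.0,"ax": 0,"ay": 0,"az": 0,"claw": -0.7}
    - {"dx": 0,"dy": 0,"dz": 0.0,"ax": 0,"ay": 0,"az": 0,"claw": -0.6}
    - {"dx": 0,"dy": 0,"dz": 0.0,"ax": 0,"ay": 0,"az": 0,"claw": -0.5}
    - {"dx": 0,"dy": 0,"dz": 0.0,"ax": 0,"ay": 0,"az": 0,"claw": -0.5}
    - {"dx": 0,"dy": 0,"dz": 0.0,"ax": 0,"ay": 0,"az": 0,"claw": -0.5}

```text
clock: 9.8
ee_pos: [0.4622, 0.3293, 0.1164]
eef_rot: [-1.865, -1.877, -0.589]
ft_force: [0.1, -0.0, 0.3]
opening: 0.0231
grasp_force: 0.0
```

>>> step_arm:
  series:
    - {"dx": 0,"dy": 0,"dz": -0.1,"ax": 0,"ay": 0,"az": 0,"claw": -0.5}
    - {"dx": 0,"dy": 0,"dz": -0.3,"ax": 0,"ay": 0,"az": 0,"claw": -0.5}
    - {"dx": 0,"dy": 0,"dz": -0.6,"ax": 0,"ay": 0,"az": 0,"claw": -0.5}
    - {"dx": 0,"dy": 0,"dz": -1,"ax": 0,"ay": 0,"az": 0,"claw": -0.5}
    - {"dx": 0,"dy": 0,"dz": -1,"ax": 0,"ay": 0,"az": 0,"claw": -0.5}
    - {"dx": 0,"dy": 0,"dz": -1,"ax": 0,"ay": 0,"az": 0,"claw": -0.5}

```text
clock: 10.4
ee_pos: [0.4635, 0.2713, 0.1999]
eef_rot: [-1.866, -1.878, -0.593]
ft_force: [-0.0, 0.0, -0.2]
opening: 0.0239
grasp_force: 0.0
```

```bash
python3 - <<'E'
from rack import *
S=read_state();print(S["ee_pos"],S["ft_force"],S["opening"])
f=snap("wrist","w6")
cv2.imwrite("pics/w6.png",cv2.resize(f["img"][40:300,200:500,::-1],None,fx=2,fy=2,interpolation=cv2.INTER_CUBIC))
M=np.c_[[0,1,0],[1,0,0],[0,0,-1]].astype(float)
a=np.radians(107.4);x=np.r_[np.cos(a),np.sin(a),0];M=np.c_[x,np.cross([0,0,-1],x),[0,0,-1]]
rel(np.array([.4708,.02,.20]),M)
E
```

```text
[0.46345893 0.27126035 0.19985482] [-0.0172857   0.00625598 -0.20544721] 0.02390636414674883
d [-2.051  0.067 -1.458] a [ 0.0436 -0.2898 -0.1375] rows rot 4.5216779313725315
```

View pics/w6.png

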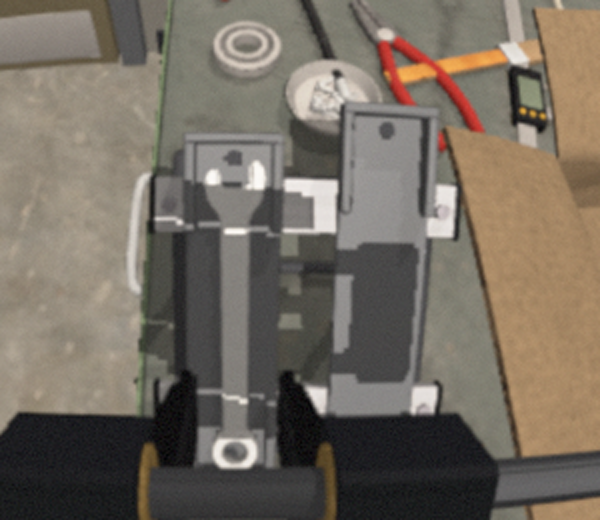

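The short spanner lies in the short pocket: jaw tips at about row 163, ring at (235,452). Checking the gap to the high wall to be sure the ring end isn't riding on the low wall.

```bash
python3 - <<'E'
from rack import *
f=load("w6");S=read_state();M=R.from_rotvec(S["eef_rot"]).as_matrix();p=S["ee_pos"]
g=f["img"].mean(2)[95:135,312:322];print(g[:,3:9].mean(1).round().astype(int))
C,d=ray(f,np.array([[235,145],[235,135],[213,168],[257,160],[235,438],[235,467]])/2+[200,40],True)
Ct=(C-p)@M;dt=d@M
_,Mg=goal(SH,YAW,0);O=np.r_[SH,.105]
for z in(.01,.009):
    n=Mg@[0,0,-1.];q=C+d*((n@(O+n*z-C))/(d@n))[:,None];print(z,((q-O)@Mg).round(4))
E
```

```text
[120 121 122 122 121 119 119 117 113 112 108 116 142 152 141 107  97 127
 147 144 120  96  89  89  90  88  90 111 143 150 149 148 149 149 148 134
  90  76  96 120]
0.01 [[ 0.076   0.0018 -0.01  ]
 [ 0.0803  0.0018 -0.01  ]
 [ 0.0662 -0.0075 -0.01  ]
 [ 0.0696  0.0112 -0.01  ]
 [-0.0597  0.0019 -0.01  ]
 [-0.0757  0.0019 -0.01  ]]
0.009 [[ 0.076   0.0018 -0.009 ]
 [ 0.0804  0.0018 -0.009 ]
 [ 0.0661 -0.0076 -0.009 ]
 [ 0.0696  0.0112 -0.009 ]
 [-0.0602  0.0019 -0.009 ]
 [-0.0763  0.0019 -0.009 ]]
```

>>> step_arm:
  series:
    - {"dx": -0.1,"dy": 0,"dz": -0.2,"ax": 0.0,"ay": 0,"az": 0,"claw": 0}
    - {"dx": -0.4,"dy": 0.01,"dz": -0.5,"ax": 0.01,"ay": -0.06,"az": -0.03,"claw": 0}
    - {"dx": -0.7,"dy": 0.02,"dz": -0.7,"ax": 0.02,"ay": -0.12,"az": -0.06,"claw": 0}
    - {"dx": -1,"dy": 0.03,"dz": -0.9,"ax": 0.03,"ay": -0.18,"az": -0.09,"claw": 0}
    - {"dx": -1,"dy": 0.03,"dz": -0.9,"ax": 0.04,"ay": -0.24,"az": -0.12,"claw": 0}
    - {"dx": -1,"dy": 0.03,"dz": -0.9,"ax": 0.0436,"ay": -0.2898,"az": -0.1375,"claw": 0}
    - {"dx": -1,"dy": 0.03,"dz": -0.9,"ax": 0.0436,"ay": -0.2898,"az": -0.1375,"claw": 0}
    - {"dx": -1,"dy": 0.03,"dz": -0.9,"ax": 0.0436,"ay": -0.2898,"az": -0.1375,"claw": 0}

```text
clock: 11.25
ee_pos: [0.4656, 0.1391, 0.2131]
eef_rot: [-1.856, -2.531, 0.001]
ft_force: [-0.6, -0.3, 0.5]
opening: 0.0476
grasp_force: 0.0
```

```bash
python3 - <<'E'
from rack import *
a=np.radians(107.4);x=np.r_[np.cos(a),np.sin(a),0];M=np.c_[x,np.cross([0,0,-1],x),[0,0,-1]]
rel(np.array([.4708+.02,.0718-.07,.20]),M)
f=snap("wrist","w7");print(read_state()["ee_pos"],ray(f,[[0,0]])[0]);print(proj(f,[[.4708,.0718,.008]],True))
cv2.imwrite("pics/w7.png",f["img"][:,:,::-1])
E
```

```text
d [-1.385 -0.172  0.129] a [-0.0013 -0.001   0.0008] rows rot 0.025514895111809596
[0.46580631 0.13854447 0.21331331] [0.44431573 0.21033501 0.37294031]
[[306.20367041 228.02230223]]
```

>>> step_arm:
  series:
    - {"dx": -0.4,"dy": -0.05,"dz": 0,"ax": 0,"ay": 0,"az": 0,"claw": 0}
    - {"dx": -0.8,"dy": -0.1,"dz": 0,"ax": 0,"ay": 0,"az": 0,"claw": 0}
    - {"dx": -1,"dy": -0.17,"dz": 0,"ax": 0,"ay": 0,"az": 0,"claw": 0}

```text
clock: 11.6
ee_pos: [0.4803, 0.0352, 0.2139]
eef_rot: [-1.862, -2.529, 0.0]
ft_force: [0.3, -0.8, -0.1]
opening: 0.0479
grasp_force: 0.0
```

>>> step_arm:
  series:
    - {"dx": -0.2,"dy": 0,"dz": 0,"ax": 0,"ay": 0,"az": 0,"claw": 0}
    - {"dx": -0.4,"dy": 0,"dz": 0,"ax": 0,"ay": 0,"az": 0,"claw": 0}
    - {"dx": -0.4,"dy": 0,"dz": 0,"ax": 0,"ay": 0,"az": 0,"claw": 0}
    - {"dx": -0.4,"dy": 0,"dz": 0,"ax": 0,"ay": 0,"az": 0,"claw": 0}

```text
clock: 12.0
ee_pos: [0.4918, -0.0009, 0.214]
eef_rot: [-1.861, -2.529, -0.0]
ft_force: [0.1, 0.8, 0.0]
opening: 0.0474
grasp_force: 0.0
```

```bash
python3 - <<'E'
from rack import *
f=snap("wrist","w8");print(read_state()["ee_pos"]);q=proj(f,[[.4708,.0718,.008]],True)[0];print(q)
m,d=spanner(f,q,.178,thr=150);m,d=spanner(f,q,.178,thr=130)
M=np.c_[np.r_[d,0],np.cross([0,0,-1],np.r_[d,0]),[0,0,-1]]
rel(np.r_[m,.04],M)
cv2.imwrite("pics/w8.png",f["img"][:,:,::-1])
E
```

```text
[ 4.91817605e-01 -3.76244692e-04  2.14062659e-01]
[319.30309148 113.38327058]
px 1853 len 0.1758 widths [0.023  0.0256] mid [0.4702 0.0709] jawdir deg 106.97
px 17026 len 0.3198 widths [0.1092 0.1257] mid [0.4667 0.018 ] jawdir deg 90.84
d [ 0.248 -0.183  1.741] a [-0.0005 -0.0006  0.1376] rows rot 1.922844688368816
```

View pics/w8.png

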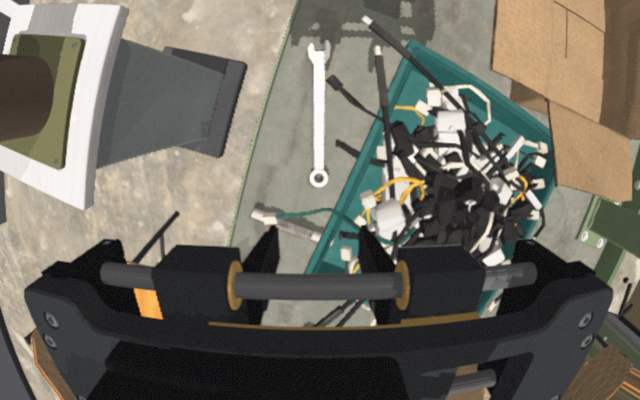

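The long spanner is clear at (318,113). The plug gauge is near (285,222) and the teal bin's rim is about 45 px to its right. That was my eleventh view, one over the limit of ten, so no more viewing. I'll triangulate the bin's rim height numerically to check body clearance.

```bash
python3 - <<'E'
from rack import *
def tri(obs):
    A=np.zeros((3,3));b=np.zeros(3)
    for f,uv,fi in obs:
        C,d=ray(f,[uv],fi);d=d[0]/np.linalg.norm(d[0]);Q=np.eye(3)-np.outer(d,d);A+=Q;b+=Q@C
    P=np.linalg.solve(A,b);print(P.round(4),[(proj(f,P,fi)[0]-uv).round(1) for f,uv,fi in obs])
def teal(f):
    h=cv2.cvtColor(f["img"],cv2.COLOR_RGB2HSV);return cv2.inRange(h,(82,90,40),(98,255,255))
w8,w3,t=load("w8"),load("w3"),load("top0")
# left-most/top-most teal rim corner by mask extremes
out={}
for n,f in(("w8",w8),("w3",w3),("t",t)):
    m=teal(f);k,lab,st,ce=cv2.connectedComponentsWithStats(m)
    i=[i for i in np.argsort(-st[:,4]) if i][:2]
    for j in i:
        v,u=np.nonzero(lab==j);a=np.argmin(v);b=np.argmin(u);c=np.argmin(u+v)
        print(n,st[j],"top",(u[a],v[a]),"left",(u[b],v[b]),"tl",(u[c],v[c]),"bl",(u[np.argmax(v-u)],v[np.argmax(v-u)]))
tri([(w8,np.array([411,41.]),True),(w3,np.array([370,165.]),True)])
tri([(w8,np.array([411,41.]),True),(w3,np.array([370,165.]),True),(t,np.array([266.5,181.5]),False)])
E
```

```text
w8 [ 305  120   80  153 3645] top (np.int64(375), np.int64(120)) left (np.int64(305), np.int64(272)) tl (np.int64(375), np.int64(120)) bl (np.int64(305), np.int64(272))
w8 [ 407   40  145  115 3382] top (np.int64(411), np.int64(40)) left (np.int64(407), np.int64(46)) tl (np.int64(411), np.int64(40)) bl (np.int64(486), np.int64(134))
w3 [ 370  164  138   64 2814] top (np.int64(373), np.int64(164)) left (np.int64(370), np.int64(168)) tl (np.int64(373), np.int64(164)) bl (np.int64(370), np.int64(179))
w3 [ 361  188   45   53 1104] top (np.int64(369), np.int64(188)) left (np.int64(361), np.int64(219)) tl (np.int64(367), np.int64(189)) bl (np.int64(365), np.int64(237))
t [547 189  54  38 862] top (np.int64(583), np.int64(189)) left (np.int64(547), np.int64(199)) tl (np.int64(550), np.int64(192)) bl (np.int64(554), np.int64(226))
t [326  98  58  42 761] top (np.int64(333), np.int64(98)) left (np.int64(326), np.int64(104)) tl (np.int64(327), np.int64(103)) bl (np.int64(327), np.int64(111))
[0.5384 0.1803 0.0462] [array([-1.4, -0.6]), array([1.3, 0.2])]
[0.5382 0.1787 0.0446] [array([-2.4,  0.9]), array([0.9, 1.3]), array([-1.1, -0.4])]
```

>>> step_arm:
  series:
    - {"dx": 0.3,"dy": 0,"dz": 0.2,"ax": 0,"ay": 0,"az": 0.003,"claw": 0}
    - {"dx": 0.6,"dy": 0.006,"dz": 0.5,"ax": 0,"ay": 0,"az": 0.003,"claw": 0}
    - {"dx": 0.745,"dy": 0.006,"dz": 0.8,"ax": 0,"ay": 0,"az": 0.003,"claw": 0}
    - {"dx": 0.745,"dy": 0.006,"dz": 0.8,"ax": 0,"ay": 0,"az": 0.003,"claw": 0}

```text
clock: 12.45
ee_pos: [0.4662, 0.0727, 0.1298]
eef_rot: [-1.858, -2.523, 0.008]
ft_force: [-0.9, -0.1, -0.1]
opening: 0.0479
grasp_force: 0.0
```

>>> step_arm:
  series:
    - {"dx": 0,"dy": 0,"dz": 0.25,"ax": 0,"ay": 0,"az": 0,"claw": 0}
    - {"dx": 0,"dy": 0,"dz": 0.5,"ax": 0,"ay": 0,"az": 0,"claw": 0}
    - {"dx": 0,"dy": 0,"dz": 0.74,"ax": 0,"ay": 0,"az": 0,"claw": 0}
    - {"dx": 0,"dy": 0,"dz": 0.74,"ax": 0,"ay": 0,"az": 0,"claw": 0}
    - {"dx": 0,"dy": 0,"dz": 0.74,"ax": 0,"ay": 0,"az": 0,"claw": 0}

```text
clock: 12.95
ee_pos: [0.4712, 0.0707, 0.0618]
eef_rot: [1.867, 2.526, 0.001]
ft_force: [0.6, 0.7, 0.4]
opening: 0.0476
grasp_force: 0.0
```

```bash
python3 - <<'E'
from rack import *
S=read_state();p=S["ee_pos"];M=R.from_rotvec(S["eef_rot"]).as_matrix();print(p,S["ft_force"])
f=snap("wrist","w9");g=f["img"].astype(int);m=(g.min(2)>140)&(g.max(2)-g.min(2)<30)
# bright pixels within the spanner's expected strip, in tool axes
v,u=np.nonzero(m);P=(onz(f,np.c_[u,v].astype(float),.008,True)-p)@M
k=(abs(P[:,1])<.016)&(abs(P[:,0])<.1);Q=P[k]
print("x range",Q[:,0].min(),Q[:,0].max())
for a in(-.095,-.085,-.075,.0,.02,.04,.06,.075,.085,.09):
    w=Q[abs(Q[:,0]-a)<.003,1];print(a,len(w),(w.min().round(4),w.max().round(4)) if len(w) else"")
E
```

```text
[0.47122787 0.07073774 0.06184187] [0.55439024 0.68858597 0.40266709]
x range -0.09867634529863385 0.09054132092590171
-0.095 95 (np.float64(-0.0014), np.float64(0.0159))
-0.085 152 (np.float64(-0.0105), np.float64(0.0156))
-0.075 109 (np.float64(-0.0121), np.float64(0.0153))
0.0 246 (np.float64(-0.0157), np.float64(0.0158))
0.02 162 (np.float64(-0.0074), np.float64(0.0133))
0.04 221 (np.float64(-0.0073), np.float64(0.0158))
0.06 209 (np.float64(-0.0078), np.float64(0.0121))
0.075 273 (np.float64(-0.0132), np.float64(0.0154))
0.085 124 (np.float64(-0.0125), np.float64(0.0127))
0.09 29 (np.float64(0.0065), np.float64(0.0106))
```

>>> step_arm:
  series:
    - {"dx": 0,"dy": 0,"dz": 0.12,"ax": 0,"ay": 0,"az": 0,"claw": 0}
    - {"dx": 0,"dy": 0,"dz": 0.24,"ax": 0,"ay": 0,"az": 0,"claw": 0}
    - {"dx": 0,"dy": 0,"dz": 0.3,"ax": 0,"ay": 0,"az": 0,"claw": 0}
    - {"dx": 0,"dy": 0,"dz": 0.3,"ax": 0,"ay": 0,"az": 0,"claw": 0}

```text
clock: 13.4
ee_pos: [0.4692, 0.0708, 0.029]
eef_rot: [-1.866, -2.524, 0.003]
ft_force: [-0.6, 0.3, -0.2]
opening: 0.0477
grasp_force: 0.0
```

>>> step_arm:
  series:
    - {"dx": 0,"dy": 0,"dz": 0.08,"ax": 0,"ay": 0,"az": 0,"claw": 0}
    - {"dx": 0,"dy": 0,"dz": 0.16,"ax": 0,"ay": 0,"az": 0,"claw": 0}
    - {"dx": 0,"dy": 0,"dz": 0.168,"ax": 0,"ay": 0,"az": 0,"claw": 0}
    - {"dx": 0,"dy": 0,"dz": 0.168,"ax": 0,"ay": 0,"az": 0,"claw": -1}
    - {"dx": 0,"dy": 0,"dz": 0.168,"ax": 0,"ay": 0,"az": 0,"claw": -1}
    - {"dx": 0,"dy": 0,"dz": 0.168,"ax": 0,"ay": 0,"az": 0,"claw": -1}
    - {"dx": 0,"dy": 0,"dz": 0.168,"ax": 0,"ay": 0,"az": 0,"claw": -1}
    - {"dx": 0,"dy": 0,"dz": 0.168,"ax": 0,"ay": 0,"az": 0,"claw": -1}
    - {"dx": 0,"dy": 0,"dz": 0.168,"ax": 0,"ay": 0,"az": 0,"claw": -1}
    - {"dx": 0,"dy": 0,"dz": 0.168,"ax": 0,"ay": 0,"az": 0,"claw": -1}
  squeeze: 40

```text
clock: 14.4
ee_pos: [0.4706, 0.0709, 0.0139]
eef_rot: [-1.867, -2.526, -0.0]
ft_force: [-0.9, 0.3, 1.2]
opening: 0.0095
grasp_force: 40.0
```

>>> step_arm:
  series:
    - {"dx": 0,"dy": 0,"dz": -0.15,"ax": 0,"ay": 0,"az": 0,"claw": -1}
    - {"dx": 0,"dy": 0,"dz": -0.4,"ax": 0,"ay": 0,"az": 0,"claw": -1}
    - {"dx": 0,"dy": 0,"dz": -0.7,"ax": 0,"ay": 0,"az": 0,"claw": -1}
    - {"dx": 0,"dy": 0,"dz": -1,"ax": 0,"ay": 0,"az": 0,"claw": -1}

```text
clock: 14.8
ee_pos: [0.4698, 0.0709, 0.1142]
eef_rot: [-1.867, -2.525, 0.001]
ft_force: [0.3, -0.3, -0.6]
opening: 0.0098
grasp_force: 40.0
```

>>> step_arm:
  series:
    - {"dx": 0,"dy": 0,"dz": -0.3,"ax": 0,"ay": 0,"az": 0.01,"claw": -1}
    - {"dx": 0.2,"dy": 0.05,"dz": -0.6,"ax": 0,"ay": 0,"az": 0.05,"claw": -1}
    - {"dx": 0.4,"dy": 0.1,"dz": -0.9,"ax": 0,"ay": 0,"az": 0.1,"claw": -1}
    - {"dx": 0.6,"dy": 0.2,"dz": -1,"ax": 0,"ay": 0,"az": 0.139,"claw": -1}
    - {"dx": 0.6,"dy": 0.2,"dz": -1,"ax": 0,"ay": 0,"az": 0.139,"claw": -1}

```text
clock: 15.3
ee_pos: [0.4732, 0.1359, 0.2163]
eef_rot: [2.21, 2.23, 0.006]
ft_force: [-0.0, -1.2, -1.0]
opening: 0.0096
grasp_force: 40.0
```

```bash
python3 - <<'E'
from rack import *
S=read_state();print(S["ee_pos"],S["opening"],S["ft_force"])
def tri(obs):
    A=np.zeros((3,3));b=np.zeros(3)
    for f,uv,fi in obs:
        C,d=ray(f,[uv],fi);d=d[0]/np.linalg.norm(d[0]);Q=np.eye(3)-np.outer(d,d);A+=Q;b+=Q@C
    P=np.linalg.solve(A,b);print(P.round(4),[(proj(f,P,fi)[0]-uv).round(1) for f,uv,fi in obs])
w4,w6,w3,t=load("w4"),load("w6"),load("w3"),load("top0")
tri([(w4,np.array([460.8,35.2]),True),(w6,np.array([422.5,103.5]),True),(t,np.array([167,161.]),False)])
tri([(w4,np.array([460.8,231.]),True),(w3,np.array([444,191.]),True)])
p,M=goal(LO,YAW,.06,grip=.0145);print(p);rel(p,M)
E
```

```text
[0.47324602 0.13591063 0.21633957] 0.009614339030685856 [-0.01640433 -1.21449732 -1.01606376]
[0.5725 0.4335 0.1249] [array([-0.2,  0.5]), array([0.7, 0.4]), array([-0.5,  0.2])]
[0.6065 0.1704 0.118 ] [array([-0.3,  0.1]), array([ 0.4, -0.2])]
[0.53022374 0.29526914 0.16602683]
d [1.588 0.582 0.508] a [0.0015 0.291  0.0023] rows rot 4.0654883275233775
```

The flap edge triangulates at x≈0.57–0.61, z≈0.12, and the gripper body stays above z≈0.15 there, so it clears. Going to the long cradle.

>>> step_arm:
  series:
    - {"dx": 0.2,"dy": 0.15,"dz": -0.1,"ax": 0,"ay": 0.05,"az": 0,"claw": -1}
    - {"dx": 0.45,"dy": 0.3,"dz": -0.2,"ax": 0.001,"ay": 0.11,"az": 0.001,"claw": -1}
    - {"dx": 0.7,"dy": 0.45,"dz": -0.3,"ax": 0.001,"ay": 0.17,"az": 0.002,"claw": -1}
    - {"dx": 1,"dy": 0.582,"dz": -0.4,"ax": 0.001,"ay": 0.23,"az": 0.002,"claw": -1}
    - {"dx": 1,"dy": 0.582,"dz": -0.4,"ax": 0.0015,"ay": 0.291,"az": 0.0023,"claw": -1}
    - {"dx": 1,"dy": 0.582,"dz": -0.4,"ax": 0.0015,"ay": 0.291,"az": 0.0023,"claw": -1}
    - {"dx": 1,"dy": 0.582,"dz": -0.4,"ax": 0.0015,"ay": 0.291,"az": 0.0023,"claw": -1}

```text
clock: 16.0
ee_pos: [0.5289, 0.2333, 0.2518]
eef_rot: [-1.873, -1.872, -0.579]
ft_force: [0.4, 0.3, -0.1]
opening: 0.0096
grasp_force: 40.0
```

```bash
python3 - <<'E'
from rack import *
S=read_state();print(S["ee_pos"],S["opening"],S["ft_force"])
p,M=goal(LO,YAW,.04,grip=.0145);rel(p,M)
E
```

```text
[0.5289146  0.23327369 0.25181788] 0.009591270175943096 [ 0.37002284  0.30139352 -0.05152727]
d [0.021 0.021 1.258] a [-0.002   0.002  -0.0033] rows rot 0.060385822758443834
```

>>> step_arm:
  series:
    - {"dx": 0.02,"dy": 0.01,"dz": 0.3,"ax": -0.001,"ay": 0.001,"az": -0.002,"claw": -1}
    - {"dx": 0.02,"dy": 0.015,"dz": 0.6,"ax": -0.001,"ay": 0.001,"az": -0.002,"claw": -1}
    - {"dx": 0.02,"dy": 0.015,"dz": 0.9,"ax": -0.001,"ay": 0.001,"az": -0.002,"claw": -1}
    - {"dx": 0.02,"dy": 0.015,"dz": 1,"ax": -0.001,"ay": 0.001,"az": -0.002,"claw": -1}

```text
clock: 16.4
ee_pos: [0.5282, 0.2944, 0.17]
eef_rot: [-1.865, -1.878, -0.582]
ft_force: [-0.3, -0.6, -0.9]
opening: 0.0093
grasp_force: 40.0
```

>>> step_arm:
  series:
    - {"dx": 0,"dy": 0,"dz": 0.15,"ax": 0,"ay": 0,"az": 0,"claw": -1}
    - {"dx": 0,"dy": 0,"dz": 0.3,"ax": 0,"ay": 0,"az": 0,"claw": -1}
    - {"dx": 0,"dy": 0,"dz": 0.45,"ax": 0,"ay": 0,"az": 0,"claw": -1}
    - {"dx": 0,"dy": 0,"dz": 0.5,"ax": 0,"ay": 0,"az": 0,"claw": -1}
    - {"dx": 0,"dy": 0,"dz": 0.5,"ax": 0,"ay": 0,"az": 0,"claw": -1}
    - {"dx": 0,"dy": 0,"dz": 0.5,"ax": 0,"ay": 0,"az": 0,"claw": -1}

```text
clock: 17.0
ee_pos: [0.5307, 0.322, 0.1324]
eef_rot: [-1.867, -1.876, -0.59]
ft_force: [-0.6, -0.2, -0.4]
opening: 0.0098
grasp_force: 40.0
```

```bash
python3 - <<'E'
from rack import *
S=read_state();print(S["ee_pos"],S["opening"],S["ft_force"])
p0=S["ee_pos"];M0=R.from_rotvec(S["eef_rot"]).as_matrix()
p,M=goal(LO,YAW,0,grip=.0145);rel(p,M)
f=snap("wrist","w10");g=f["img"].mean(2)
# profiles: columns along the pocket centre, and rows across, as tool coords at wall-top depth
zt=((p-p0)@M0)[2]+.0145-.010
def px(x,y,z): return proj(f,p0+M0@np.array([x,y,z]),True)[0]
def samp(P): 
    q=np.array([px(*a) for a in P],np.float32);return cv2.remap(g.astype(np.float32),q[:,0][None],q[:,1][None],cv2.INTER_LINEAR)[0].round().astype(int)
xs=np.arange(.078,.105,.001);
for y in(-.012,0,.002):print("along wall y",y,list(zip((xs*1000).astype(int),samp([(x,y,zt) for x in xs]))))
ys=np.arange(-.026,.0265,.001)
for x in(.06,.07):print("across wall x",x,list(zip((ys*1000).round().astype(int),samp([(x,y,zt) for y in ys]))))
for x in(.04,.075):print("across span x",x,list(zip((ys*1000).round().astype(int),samp([(x,y,.006) for y in ys]))))
print("span along",[list(samp([(x,y,.006) for x in np.arange(.075,.1,.001)])) for y in(-.009,.010)])
E
```

```text
[0.5307251  0.32204803 0.13243099] 0.009822207573233379 [-0.62936478 -0.23121224 -0.42182294]
d [-0.027 -0.006  0.171] a [ 0.0001 -0.0004  0.    ] rows rot 0.006375962887863202
along wall y -0.012 [(np.int64(78), np.int64(233)), (np.int64(79), np.int64(240)), (np.int64(80), np.int64(248)), (np.int64(81), np.int64(249)), (np.int64(82), np.int64(244)), (np.int64(83), np.int64(243)), (np.int64(84), np.int64(239)), (np.int64(85), np.int64(208)), (np.int64(86), np.int64(168)), (np.int64(87), np.int64(152)), (np.int64(88), np.int64(119)), (np.int64(89), np.int64(77)), (np.int64(90), np.int64(118)), (np.int64(91), np.int64(144)), (np.int64(92), np.int64(150)), (np.int64(93), np.int64(140)), (np.int64(94), np.int64(134)), (np.int64(95), np.int64(161)), (np.int64(96), np.int64(162)), (np.int64(97), np.int64(171)), (np.int64(98), np.int64(171)), (np.int64(99), np.int64(163)), (np.int64(100), np.int64(141)), (np.int64(101), np.int64(128)), (np.int64(102), np.int64(121)), (np.int64(103), np.int64(121)), (np.int64(104), np.int64(124))]
along wall y 0 [(np.int64(78), np.int64(138)), (np.int64(79),
[... 8354 characters left out ...]
64(250), np.int64(249), np.int64(250), np.int64(249), np.int64(244), np.int64(222), np.int64(195), np.int64(173), np.int64(94), np.int64(128), np.int64(149), np.int64(147), np.int64(131), np.int64(162), np.int64(169), np.int64(171), np.int64(172), np.int64(175), np.int64(176), np.int64(167), np.int64(141)], [np.int64(249), np.int64(249), np.int64(249), np.int64(250), np.int64(250), np.int64(250), np.int64(250), np.int64(250), np.int64(249), np.int64(250), np.int64(250), np.int64(250), np.int64(250), np.int64(250), np.int64(249), np.int64(242), np.int64(179), np.int64(153), np.int64(205), np.int64(210), np.int64(206), np.int64(199), np.int64(188), np.int64(177), np.int64(177), np.int64(176)]]
```

Wall inner end edge reads 89 mm ahead (wanted 92.5) and the side walls are centred at about −0.2 mm against +0.7 for the jaw. So I shift −4 mm along and −0.7 mm across, then lower.

>>> step_arm:
  series:
    - {"dx": -0.038,"dy": -0.007,"dz": 0.02,"ax": 0,"ay": 0,"az": 0,"claw": -1}
    - {"dx": -0.038,"dy": -0.007,"dz": 0.05,"ax": 0,"ay": 0,"az": 0,"claw": -1}
    - {"dx": -0.038,"dy": -0.007,"dz": 0.08,"ax": 0,"ay": 0,"az": 0,"claw": -1}
    - {"dx": -0.038,"dy": -0.007,"dz": 0.11,"ax": 0,"ay": 0,"az": 0,"claw": -1}
    - {"dx": -0.038,"dy": -0.007,"dz": 0.14,"ax": 0,"ay": 0,"az": 0,"claw": -1}
    - {"dx": -0.038,"dy": -0.007,"dz": 0.155,"ax": 0,"ay": 0,"az": 0,"claw": -1}
    - {"dx": -0.038,"dy": -0.007,"dz": 0.16,"ax": 0,"ay": 0,"az": 0,"claw": -1}
    - {"dx": -0.038,"dy": -0.007,"dz": 0.16,"ax": 0,"ay": 0,"az": 0,"claw": -1}

```text
clock: 17.85
ee_pos: [0.5296, 0.3283, 0.1166]
eef_rot: [-1.866, -1.876, -0.589]
ft_force: [0.2, -0.1, -1.0]
opening: 0.0099
grasp_force: 40.0
```

```bash
python3 - <<'E'
from rack import *
S=read_state();print(S["ee_pos"],S["ft_force"],S["torque"])
p,M=goal(LO,YAW,0,grip=.0145);rel(p,M)
E
```

```text
[0.52955657 0.32825369 0.11662831] [ 0.1876005  -0.1457626  -1.03244503] [-0.3710389  -0.08884295 -0.01980749]
d [0.013 0.005 0.006] a [-0.0002 -0.0004 -0.0001] rows rot 0.0065091131972930365
```

>>> step_arm:
  series:
    - {"dx": 0,"dy": 0,"dz": 0.004,"ax": 0,"ay": 0,"az": 0,"claw": -1}
    - {"dx": 0,"dy": 0,"dz": 0.008,"ax": 0,"ay": 0,"az": 0,"claw": -1}
    - {"dx": 0,"dy": 0,"dz": 0.01,"ax": 0,"ay": 0,"az": 0,"claw": -1}
    - {"dx": 0,"dy": 0,"dz": 0.01,"ax": 0,"ay": 0,"az": 0,"claw": -1}

```text
clock: 18.25
ee_pos: [0.5297, 0.3287, 0.1162]
eef_rot: [-1.866, -1.876, -0.589]
ft_force: [-0.9, -1.9, 2.5]
opening: 0.0099
grasp_force: 40.0
```

Contact is light (about 3 N along the normal). I'll release gently and back off.

>>> step_arm:
  series:
    - {"dx": 0,"dy": 0,"dz": 0,"ax": 0,"ay": 0,"az": 0,"claw": -0.75}
    - {"dx": 0,"dy": 0,"dz": 0,"ax": 0,"ay": 0,"az": 0,"claw": -0.7}
    - {"dx": 0,"dy": 0,"dz": 0,"ax": 0,"ay": 0,"az": 0,"claw": -0.6}
    - {"dx": 0,"dy": 0,"dz": 0,"ax": 0,"ay": 0,"az": 0,"claw": -0.5}
    - {"dx": 0,"dy": 0,"dz": 0,"ax": 0,"ay": 0,"az": 0,"claw": -0.5}
    - {"dx": 0,"dy": 0,"dz": 0,"ax": 0,"ay": 0,"az": 0,"claw": -0.5}

```text
clock: 18.85
ee_pos: [0.5296, 0.3288, 0.1159]
eef_rot: [-1.866, -1.876, -0.589]
ft_force: [-0.2, -0.2, -0.7]
opening: 0.0234
grasp_force: 0.0
```

>>> step_arm:
  series:
    - {"dx": 0,"dy": 0,"dz": -0.1,"ax": 0,"ay": 0,"az": 0,"claw": -0.5}
    - {"dx": 0,"dy": 0,"dz": -0.3,"ax": 0,"ay": 0,"az": 0,"claw": -0.5}
    - {"dx": 0,"dy": 0,"dz": -0.6,"ax": 0,"ay": 0,"az": 0,"claw": -0.5}
    - {"dx": 0,"dy": 0,"dz": -1,"ax": 0,"ay": 0,"az": 0,"claw": -0.5}
    - {"dx": 0,"dy": 0,"dz": -1,"ax": 0,"ay": 0,"az": 0,"claw": -0.5}
    - {"dx": 0,"dy": 0,"dz": -1,"ax": 0,"ay": 0,"az": 0,"claw": -0.5}

```text
clock: 19.45
ee_pos: [0.5307, 0.2708, 0.1993]
eef_rot: [-1.868, -1.877, -0.592]
ft_force: [0.2, 0.0, -0.3]
opening: 0.0236
grasp_force: 0.0
```

>>> step_arm:
  series:
    - {"dx": -0.2,"dy": -0.1,"dz": -0.2,"ax": 0,"ay": 0,"az": 0,"claw": -0.5}
    - {"dx": -0.5,"dy": -0.3,"dz": -0.5,"ax": 0,"ay": 0,"az": 0,"claw": -0.5}
    - {"dx": -0.7,"dy": -0.35,"dz": -0.8,"ax": 0,"ay": 0,"az": 0,"claw": -0.5}
    - {"dx": -0.7,"dy": -0.35,"dz": -0.8,"ax": 0,"ay": 0,"az": 0,"claw": -0.5}
    - {"dx": -0.7,"dy": -0.35,"dz": -0.8,"ax": 0,"ay": 0,"az": 0,"claw": -0.5}

```text
clock: 19.95
ee_pos: [0.4952, 0.1678, 0.2222]
eef_rot: [-1.867, -1.874, -0.588]
ft_force: [1.1, 0.1, -0.0]
opening: 0.0239
grasp_force: 0.0
```

```bash
python3 - <<'E'
from rack import *
S=read_state();print(S["ee_pos"],S["opening"],S["ft_force"])
f=snap("wrist","w11");g=f["img"].mean(2).astype(np.float32)
def samp(O,P):
    _,Mg=goal(O,YAW,0);W=np.array(P)*[1,1,-1]@Mg.T+np.r_[O,.105]
    q=proj(f,W,True).astype(np.float32);return cv2.remap(g,q[:,0][None],q[:,1][None],cv2.INTER_LINEAR)[0].astype(int).tolist()
for n,O,h in(("long",LO,.0925),("short",SH,.0775)):
    for y in(-.009,0,.010):
        print(n,"jaw end y",y,"from",h-.016,samp(O,[(h-.016+i*.001,y,.0095) for i in range(24)]))
    print(n,"ring end from",-h-.008,samp(O,[(-h-.008+i*.001,0,.0095) for i in range(24)]))
    for x in(-.05,-.03,0,.03,.05):print(n,"across -12..12 x",x,samp(O,[(x,i*.001,.008) for i in range(-12,13)]))
E
```

```text
[0.49515182 0.16779257 0.22218314] 0.023924404605512543 [ 1.09491916  0.06587287 -0.04469209]
long jaw end y -0.009 from 0.0765 [245, 243, 230, 199, 159, 144, 143, 143, 144, 145, 147, 147, 140, 112, 78, 78, 105, 134, 143, 133, 116, 100, 92, 95]
long jaw end y 0 from 0.0765 [145, 142, 135, 122, 90, 81, 83, 85, 87, 88, 97, 125, 132, 104, 75, 74, 106, 140, 146, 137, 129, 123, 119, 118]
long jaw end y 0.01 from 0.0765 [245, 245, 245, 244, 240, 230, 209, 178, 150, 145, 144, 142, 135, 111, 79, 76, 111, 133, 141, 136, 125, 114, 107, 99]
long ring end from -0.1005 [107, 102, 90, 76, 72, 75, 85, 98, 114, 127, 130, 129, 121, 102, 84, 86, 87, 92, 103, 121, 135, 137, 135, 153]
long across -12..12 x -0.05 [68, 66, 65, 64, 65, 74, 92, 115, 126, 129, 129, 129, 129, 128, 129, 131, 129, 121, 95, 82, 89, 105, 116, 116, 109]
long across -12..12 x -0.03 [71, 68, 64, 64, 66, 74, 94, 119, 129, 131, 129, 130, 130, 132, 131, 131, 137, 154, 172, 156, 148, 146, 146, 146, 144]
long across -12..12 x 0 [146, 145, 144, 139, 143, 164, 199, 222, 231, 240, 244, 245, 244, 244, 245, 246, 245, 236, 210, 172, 146, 146, 
[... 959 characters left out ...]
66, 64, 68, 80, 101, 122, 126, 129, 127, 128, 129, 128, 127, 127, 120, 106, 85, 72, 69, 69, 67]
short across -12..12 x -0.03 [146, 145, 141, 124, 95, 71, 69, 77, 107, 122, 128, 129, 130, 130, 129, 129, 130, 128, 126, 117, 95, 77, 72, 71, 72]
short across -12..12 x 0 [144, 145, 147, 146, 148, 141, 142, 158, 187, 217, 235, 241, 242, 242, 242, 242, 243, 243, 236, 205, 157, 145, 147, 151, 150]
short across -12..12 x 0.03 [148, 147, 149, 148, 145, 144, 148, 162, 187, 221, 240, 244, 244, 244, 245, 244, 243, 240, 236, 228, 182, 133, 138, 142, 143]
short across -12..12 x 0.05 [141, 144, 156, 188, 219, 234, 236, 241, 244, 244, 243, 244, 244, 243, 243, 243, 242, 242, 243, 242, 241, 234, 224, 215, 192]
```

Both spanners rest in their pockets with the ring end down at the low wall. By my measurements the offsets are about −3.5 mm along and under 2 mm across, aligned within about 0.01 rad. The gripper is clear, so I'm handing in.

```bash
python3 -c "
from cell import job_done;print(job_done())"
```

```text
the job is handed in; nothing more can be done
None
```

Both spanners were laid in their own cradles, released and handed in at about 20 s; the camera check put each about 3.5 mm down-slope of centre and within 2 mm across, no verdict came back, I didn't re-measure the plug gauge and end cap afterwards, and I viewed 11 pictures against the limit of 10.

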